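# Hold a stretcher cross-brace in the frame jig for screwing

### The job

I am about to screw this little canvas frame together and need a third hand: pick up the loose pale cross-brace, lay it flat on the plywood jig between the two low blue guide strips, pointing squarely at the frame upright, then slide it on so that its end presses the sprung upright back until the black pointer stands in the green part of the scale, never well into the red. Keep that push steady for at least three seconds and finish still holding and pressing it there, without letting go; push only through the brace, and leave the other things on the table where they are.

Things in the scene. Friction and masses are not known exactly. Their poses are not given: they have to be found in the camera images.
- brace: loose pale wooden bar, the cross-brace, 200 x 40 x 28 mm (x long, y wide, z high), about 0.12 kg, both ends alike. Lies flat on the table left or right of the jig. Origin: centre of its underside; x runs along its length.
- jig: plywood jig board fixed on the table, 340 x 170 x 12 mm, place and yaw vary. Origin: centre of its underside; x points along the pressing direction, from the open end near the robot to the sprung upright; z up. Its top is the bed the brace lies on. A fixed aluminium block stands at x = +150 to +170 mm. Flat scale on the bed at y = +65 to +83 mm: white, green, red.
- lane (a point): point on the bed (12 mm above the table) at jig x = +35, y = 0, midway between the two blue guide strips, each 40 mm long along x, 8 mm wide and 8 mm high above the bed; the lane between them is 54 mm wide
- upright_face (a point): a darker wooden frame upright lies across the jig, 40 mm along x, 130 mm along y (jig y = -83 to +47), its top 43 mm above the table, fixed on a sprung carriage that slides along the jig x. This point: centre of the upright's flat front face, on the lane's centre line, where the end of the brace presses; 29 mm above the table, at jig x = +70 mm when not pressed
- upright (a joint): how far the upright and its carriage have been pushed back along the jig's +x, in m: 0 at rest, 0.040 at the hard end. Spring 500 N/m with no preload (0.2 N friction): 10 N at 0.020. The black pointer on the carriage shows it: white from 0 to 0.010, green from 0.010 to 0.030 (5 to 15 N), red from 0.030 to 0.040
- sander: bystander: cork sanding block 100 x 60 x 32 mm, on the opposite side of the jig from the brace. Origin: centre of underside
- mug: bystander: white ceramic mug, 82 mm across, 85 mm high, handle on its +y side. Origin: centre of underside
- cup: bystander: white plastic cup, 68 mm across, 90 mm high. Origin: centre of underside
- tube: bystander: green paint tube with a black cap, lying on the table, 110 mm long (along its y), 34 mm high. Origin: centre of underside
- sponge: bystander: blue and green sponge 50 x 40 x 30 mm. Origin: centre of underside
- eraser: bystander: white eraser 45 x 22 x 13 mm. Origin: centre of underside
- driver: bystander: orange-handled screwdriver lying on the table, left for the person

How it is judged:
On the way, in this order (a step that is already met when the one before it is completed fails the run):
1. the brace lies flat on the jig in line with the guides, its leading end already between or past the guide strips, the upright not yet pushed back (y of brace in the frame of jig between -0.01 and 0.01 m and z of brace in the frame of jig between 0.007 and 0.018 m and angle between the x axis of brace and the x axis of jig, either way round below 0.1 rad and x of brace in the frame of jig above -0.1 m and value of joint upright below 0.005 m), for 0.1 s.
2. the brace presses the upright with the pointer in the green, steadily for two and a half seconds (value of joint upright between 0.009 and 0.031 m and contact force between brace and upright between 3.5 and 17 N and y of brace in the frame of jig between -0.01 and 0.01 m and z of brace in the frame of jig between 0.007 and 0.018 m and angle between the x axis of brace and the x axis of jig, either way round below 0.1 rad and contact force between the fingers and brace above 1 N and contact force between the fingers and upright below 1 N), for 2.5 s.
At the end, for the whole second after the job is handed in: the robot still holds the brace; the brace lies on the jig bed (within about 5 mm), within 10 mm of the lane's centre line and 0.1 rad of its direction, and presses the upright with 3.5 to 17 N so that the carriage stands, still, 9 to 31 mm back; the fingers do not push the upright themselves (all of step 2 and velocity of joint upright between -0.01 and 0.01 m/s and linear speed of brace below 0.02 m/s); the arm keeps its last pose, push and grip.
It fails at once if the upright is pushed well into the red (over 36 mm) (value of joint upright above 0.036 m).
It fails at once if the fingers push the upright directly (contact force between the fingers and upright above 4 N).
It fails at once if a bystander is disturbed (moved over 30 mm) (distance of any of sander, mug, cup, tube, sponge, eraser, driver from where it was at the start of the episode above 0.03 m).
It also fails if it takes over 48 s, if anything falls off the work surface, if the arm or the gripper's body presses on something with over 40 N, if the wrist force passes 120 N, or if a joint passes its speed limit or range.

### The arm

A 6-joint arm with a two-finger parallel gripper is mounted at the origin on the work surface. World frame = base frame: x ahead of the robot, y to its left, z up, the work surface at z = 0. Lengths are in m, angles in rad, forces in N, time in s.
With the tool pointing down it reaches from about 0.3 to 0.75 m from the base axis. Payload 8.5 kg.
Tool frame: the origin (TCP) lies between the finger pads; the fingertips stand 25 mm ahead of it and the grasp point (between the pads) lies 6 mm ahead of it; x points along the fingers, z is the direction in which the jaws open and shut, and the axes are right-handed (so a half turn about x gives the same grasp; the last joint's range is limited). The gripper opens to 85 mm and grips with 20 to 120 N. Pads are 22 mm wide; open, the fingers measure 114 mm over their backs; the gripper's body (76 mm by 85 mm) begins 54 mm behind the grasp point. The pads swing forward as they close: fully open they stand 13 mm farther back than shut.
Start: joints at [0.899, 0.381, 1.297, -0, 1.464, -0.215], TCP at [0.243, 0.494, 0.256] pointing down, gripper open.
Joint ranges: [-3.11, 3.11], [-0.89, 2.33], [0.22, 2.48], [-1.42, 4.56], [0.17, 2.85], [-2.88, 2.88]. Speed limits (rad/s): [2.39, 2.39, 3.14, 3.14, 3.14, 3.14].

### API

Orientations are given as a 3x3 rotation matrix whose columns are the frame's x, y, z axes.
In Python, from workcell import r gives the robot as it stands.
- The arm moves only by the tool jog_arm, never from a script. Its argument "deltas" is a list of rows, each a list of 3 entries, a list of its own where there are three numbers: the shift along the tool's x, y, z in units of 40 mm (1.0 is 40 mm), then the turn, a rotation vector about the tool's x, y, z in units of 6 degrees (1.0 is 6 degrees), then the closure, from -1 (fully open) to 1 (shut). A call has 1 to 5 rows; each row shifts and turns the pose as measured when the row begins, along the tool's axes as they then stand; what a row does not reach is not made up. A row lasts 1/12 s, in which the tool goes at most 41.7 mm and 7.16 degrees, less where a joint would pass 70% of its speed; a pose out of reach is approached as far as the arm can. A call is refused whole if a number of a shift passes 1 or a number of a turn 1, either way. A call with a gripper value outside its range is refused whole. The fingers move at their own pace and stop on an object; "force" is the grip in N (left out, the last holds). Time passes only in rows, so rows that do not move let the fingers close. It gives the time, the measured TCP pose, the force and the opening at its end, in the units of the state.
- r.observe(): the state, without advancing time (a new reading comes with each control period).
- r.snapshot(name): name is "scene" or "top" or "wrist"; returns a dict with "pixels" (480x640x3 uint8, red, green, blue), "z_map" (480x640 float32, m along the optical axis (not along the pixel's ray), 0 where there is no reading), "camera_matrix" (3x3 intrinsics, pixels), "R" (3x3) and "t" (3): a world point X has camera coordinates R X + t; the wrist camera has in their place "hand_eye" (4x4, takes a point from camera to tool coordinates, whose origin is the TCP and whose axes are the tool frame's). Camera axes: x right, y down, z forward; pixel columns grow to the right and rows downward; lengths in m; the calibration is good to about 2 mm. A picture is of the moment at which its call begins: read the wrist's pose just before it.
- r.hand_in(): hands the job in, once; it reports no verdict.
The state is a dict: "clock": time; "joint_positions": joint angles; "dq": joint speeds; "joint_torque": joint torques, N m; "tcp_pos": TCP position; "tcp_rot": TCP orientation; "wrist_force": force on the tool from outside, world axes, zero at the start; "moment": the same for the moment, N m; "grip_width": finger opening in m.
Only numpy, scipy, OpenCV 4.12 (cv2) and the standard library are available. Lean on these libraries where they do the work, as an engineer would, in place of code of your own. Each camera call takes 0.05 s, during which the arm holds its last target.

## Working session

There is one attempt and no reset: what is moved stays moved. The work goes in short steps, Python scripts to look and compute and a tool call to move; the robot and the scene stay as the last step left them, time stands still between calls to the robot, and variables do not carry over. Pictures are saved under pics/ and viewed, and the job is handed in when it is done.

Besides the shell and the picture viewer there is one more tool, called as name(argument=value, ...) on one line, values as JSON. jog_arm: Moves the arm, as the interface text tells. Its arguments: {"type":"object","properties":{"deltas":{"type":"array","items":{"type":"array"}},"force":{"type":"number"}},"required":["deltas"]}

```bash
ls; mkdir -p pics; python3 - <<'E'
from workcell import r
import cv2
o=r.observe()
for k,v in o.items(): print(k,v)
for n in ["scene","top"]:
    s=r.snapshot(n); cv2.imwrite(f"pics/{n}0.png",s["pixels"][:,:,::-1]); print(n,s["camera_matrix"],s["R"],s["t"])
E
```

```text
pics
clock 0.0
joint_positions [ 8.98735429e-01  3.81202222e-01  1.29826376e+00  2.86877290e-06
  1.46361389e+00 -2.15286178e-01]
dq [-2.12506088e-04  1.50026646e-03  1.24280972e-05  1.40645039e-03
  4.46571552e-04 -1.03970534e-03]
joint_torque [ 1.25108854e-04 -4.48469710e+01 -2.31276780e+01 -1.83353695e-04
  4.81928175e-03 -4.55897703e-05]
tcp_pos [0.24240894 0.49340731 0.25570741]
tcp_rot [[-9.28173806e-04 -8.97479406e-01  4.41055386e-01]
 [-1.16203175e-03  4.41056247e-01  8.97478711e-01]
 [-9.99998894e-01  3.20495869e-04 -1.45227642e-03]]
wrist_force [0.11011735 0.38576812 0.05504848]
moment [ 0.01428475 -0.02147912  0.0105925 ]
grip_width 0.08522484235676733
scene [[538.13123175   0.         318.96833442]
 [  0.         538.13123175 237.05742066]
 [  0.           0.           1.        ]] [[ 0.8230887   0.56778391  0.01210051]
 [ 0.44389051 -0.62990393 -0.63732429]
 [-0.35424032  0.52994573 -0.7705007 ]] [-0.43245852 -0.23001347  1.48087269]
top [[445.37215369   0.         324.34067865]
 [  0.         445.37215369 237.75366058]
 [  0.           0.           1.        ]] [[ 0.02907966 -0.99957529 -0.00190286]
 [-0.98135322 -0.02818759 -0.19013502]
 [ 0.19000063  0.00739644 -0.98175611]] [-0.01314886  0.54408453  0.9660425 ]
```

View pics/top0.png

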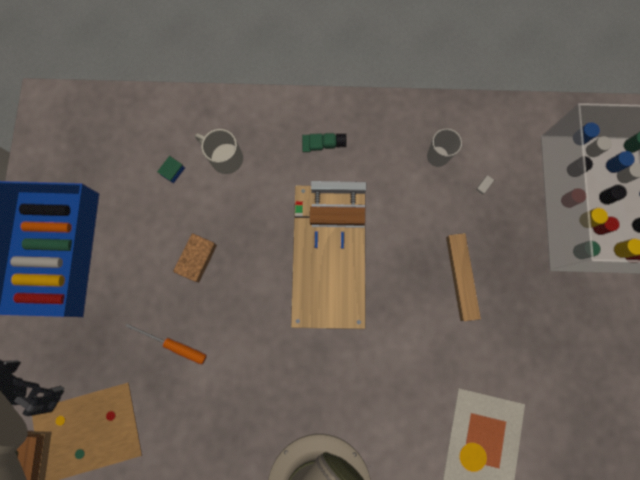

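View pics/scene0.png

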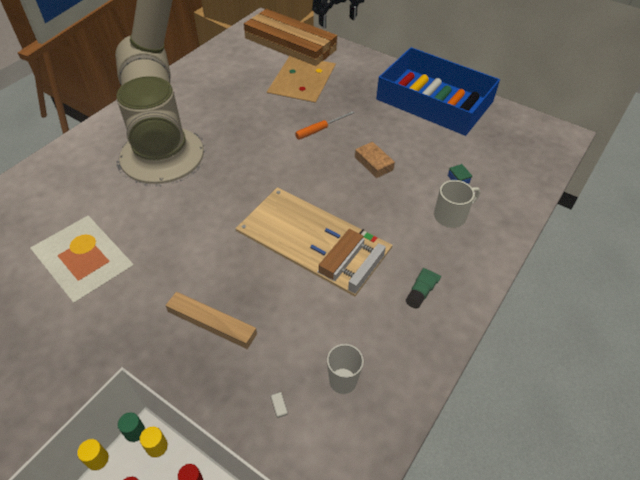

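The top view shows the brace at about (449–480, 235–320), to the robot's right. The jig spans (292–366, 186–328), with the blue strips at (316,240) and (342,240) and the upright at row 215. Next I'll measure these by depth.

```bash
cat > h.py <<'E'
import numpy as np, cv2
def cloud(s,o=None):
    K=s["camera_matrix"];z=s["z_map"].astype(float)
    v,u=np.mgrid[0:480,0:640]
    P=np.stack([(u-K[0,2])/K[0,0]*z,(v-K[1,2])/K[1,1]*z,z],-1)
    if "R" in s: W=(P-s["t"])@s["R"]
    else:
        H=s["hand_eye"]; T=P@H[:3,:3].T+H[:3,3]; W=T@o["tcp_rot"].T+o["tcp_pos"]
    W[z==0]=np.nan
    return W
def rect(W,m):
    p=W[m][:,:2].astype(np.float32)
    (c,wh,a)=cv2.minAreaRect((p*1000))
    return np.array(c),wh,a,np.nanmedian(W[m][:,2]),len(p)
E
python3 - <<'E'
from workcell import r
from h import *
for n in ["top","scene"]:
    s=r.snapshot(n);W=cloud(s);Z=W[...,2];X=W[...,0];Y=W[...,1]
    px=s["pixels"].astype(int)
    print(n,"table z",np.nanmedian(Z[(X>.3)&(X<.6)&(Y>-.5)&(Y<.4)]))
    # brace: 
    m=(Z>.018)&(Z<.036)&(Y<-.17)&(Y>-.45)&(X>.2)&(X<.6)
    k,l,st,_=cv2.connectedComponentsWithStats(m.astype(np.uint8))
    for i in range(1,k):
        if st[i,4]>300: print("brace?",rect(W,l==i))
    m=(Z>.006)&(Z<.018)&(abs(Y)<.2)&(X>.15)&(X<.75)
    k,l,st,_=cv2.connectedComponentsWithStats(m.astype(np.uint8))
    for i in range(1,k):
        if st[i,4]>300: print("jig?",rect(W,l==i))
    m=(Z>.036)&(Z<.048)&(abs(Y)<.2)&(X>.15)&(X<.75)
    k,l,st,_=cv2.connectedComponentsWithStats(m.astype(np.uint8))
    for i in range(1,k):
        if st[i,4]>100: print("upr/block?",rect(W,l==i))
    b=(px[...,2]>px[...,0]+40)&(abs(Y)<.12)&(X>.3)&(X<.7)
    k,l,st,_=cv2.connectedComponentsWithStats(b.astype(np.uint8))
    for i in range(1,k):
        if st[i,4]>10: print("blue",np.nanmean(W[l==i],0),st[i])
E
```

```text
top table z 0.0017703705114658827
brace? (array([ 468.92932129, -320.99331665]), (199.93963623046875, 41.193519592285156), 8.313141822814941, np.float64(0.028927154105503453), 1605)
jig? (array([514.73181152,  -9.18372345]), (343.8536682128906, 170.8950653076172), 0.6925159692764282, np.float64(0.013035269660834778), 7933)
jig? (array([650.52722168, -20.09767151]), (27.358285903930664, 77.48753356933594), 1.6086093187332153, np.float64(0.012971953752778702), 337)
upr/block? (array([672.18811035, -26.01284027]), (23.109594345092773, 127.76441192626953), 1.1711375713348389, np.float64(0.04591743033480375), 394)
upr/block? (array([605.45812988, -26.25965881]), (46.66665267944336, 128.77098083496094), 1.0722047090530396, np.float64(0.04355614500990196), 1062)
blue [0.54619029 0.02350115 0.02064908] [315 232   2  15  29]
scene table z -0.0007736269224804712
brace? (array([ 470.35009766, -323.85150146]), (201.32203674316406, 43.08234786987305), 8.282768249511719, np.float64(0.026376490444937582), 1740)
jig? (array([513.78869629, -11.88549805]), (341.77166748046875, 174.30691528320312), 0.5217680931091309, np.float64(0.010370568939627324), 5545)
upr/block? (array([606.80285645, -28.66307068]), (47.87419891357422, 132.6318817138672), 0.769803524017334, np.float64(0.041099893248586934), 924)
upr/block? (array([673.61218262, -28.81648254]), (21.48894691467285, 131.77000427246094), 0.7457399368286133, np.float64(0.044028972174413476), 471)
blue [0.54891699 0.02191061 0.01750511] [326 229  14   8  34]
blue [ 0.54973844 -0.04099509  0.01845652] [311 245  14   9  34]
```

```bash
cat > plan.py <<'E'
import sys,numpy as np
from scipy.spatial.transform import Rotation as Ro
from workcell import r
# usage: plan.py maxshift maxturn yawdeg  x,y,z  [x,y,z ...]   (target: tool x down, tool z at yaw)
ms,mt,yaw=map(float,sys.argv[1:4]); wps=[np.array(list(map(float,a.split(',')))) for a in sys.argv[4:]]
o=r.observe();p=o["tcp_pos"].copy();R=o["tcp_rot"].copy()
zt=np.array([np.cos(np.radians(yaw)),np.sin(np.radians(yaw)),0]);xt=np.array([0,0,-1.]);Rt=np.stack([xt,np.cross(zt,xt),zt],1)
print("now",o["clock"].round(2) if hasattr(o["clock"],'round') else o["clock"],p.round(4),"yaw",np.degrees(np.arctan2(R[1,2],R[0,2])).round(2),"tilt",R[2].round(3),"F",o["wrist_force"].round(2),"w",round(o["grip_width"],4))
rows=[];i=0
while len(rows)<60:
    while i<len(wps)-1 and np.linalg.norm(wps[i]-p)<.03: i+=1
    d=R.T@(wps[i]-p)/.04; n=np.linalg.norm(d)
    if n>ms:d*=ms/n
    rv=Ro.from_matrix(R.T@Rt).as_rotvec(degrees=True)/6; k=np.linalg.norm(rv)
    if k>mt: rv*=mt/k
    d=d.round(2);rv=rv.round(2)
    if i==len(wps)-1 and n<.02 and k<.02: break
    rows.append([d.tolist(),rv.tolist()])
    p=p+R@d*.04;R=R@Ro.from_rotvec(rv*6,degrees=True).as_matrix()
print(len(rows))
for x in rows[:10]:print(x)
E
python3 plan.py 0.95 1 -81.7 0.42,0.3,0.256 0.48,0,0.25 0.425,-0.329,0.18
```

```text
now 0.2 [0.2425 0.4935 0.256 ] yaw 63.83 tilt [-1.     0.    -0.001] F [ 0.48 -0.2  -0.42] w 0.0856
25
[[0.0, -0.89, -0.34], [1.0, -0.0, 0.0]]
[[0.0, -0.92, -0.25], [1.0, -0.0, 0.0]]
[[0.0, -0.94, -0.16], [1.0, -0.0, 0.0]]
[[0.0, -0.95, -0.06], [1.0, -0.0, 0.0]]
[[0.0, -0.95, 0.05], [1.0, -0.0, 0.0]]
[[0.0, -0.94, 0.14], [1.0, -0.0, 0.0]]
[[0.0, -0.82, 0.22], [1.0, -0.0, 0.0]]
[[0.02, -0.93, -0.17], [1.0, -0.0, 0.0]]
[[0.02, -0.95, -0.08], [1.0, -0.0, 0.0]]
[[0.02, -0.95, 0.02], [1.0, -0.0, 0.0]]
```

jog_arm(deltas=[[[0, -0.9, -0.34], [1, 0, 0], -1], [[0, -0.92, -0.25], [1, 0, 0], -1], [[0, -0.94, -0.16], [1, 0, 0], -1], [[0, -0.95, -0.06], [1, 0, 0], -1], [[0, -0.95, 0.05], [1, 0, 0], -1]])

```text
clock: 0.62
tcp_pos: [0.3706, 0.3519, 0.2546]
tcp_rot: [[-0.003, -0.55, 0.835], [-0.0, 0.835, 0.55], [-1.0, 0.001, -0.002]]
wrist_force: [0.6, 0.6, 0.2]
grip_width: 0.0855
```

```bash
python3 plan.py 0.95 1 -81.7 0.42,0.3,0.256 0.48,0,0.25 0.425,-0.329,0.18
```

```text
now 0.6167 [0.3706 0.3519 0.2546] yaw 33.4 tilt [-1.     0.001 -0.002] F [0.56 0.55 0.19] w 0.0855
20
[[-0.02, -0.93, 0.17], [1.0, -0.0, 0.0]]
[[-0.02, -0.81, 0.23], [1.0, -0.0, 0.0]]
[[0.02, -0.94, -0.17], [1.0, -0.0, 0.0]]
[[0.02, -0.95, -0.07], [1.0, -0.0, 0.0]]
[[0.02, -0.95, 0.03], [1.0, -0.0, 0.0]]
[[0.02, -0.94, 0.13], [1.0, -0.0, 0.0]]
[[0.02, -0.92, 0.23], [1.0, -0.0, 0.0]]
[[0.02, -0.89, 0.33], [1.0, -0.0, 0.0]]
[[0.01, -0.85, 0.42], [1.0, -0.0, 0.0]]
[[0.02, -0.81, 0.5], [1.0, -0.0, 0.0]]
```

jog_arm(deltas=[[[0, -0.93, 0.17], [1, 0, 0], -1], [[0, -0.82, 0.23], [1, 0, 0], -1], [[0, -0.94, -0.17], [1, 0, 0], -1], [[0, -0.95, -0.07], [1, 0, 0], -1], [[0, -0.95, 0.03], [1, 0, 0], -1]])

```text
clock: 1.03
tcp_pos: [0.4456, 0.1792, 0.2533]
tcp_rot: [[-0.003, -0.032, 0.999], [-0.0, 0.999, 0.032], [-1.0, -0.0, -0.003]]
wrist_force: [1.5, -0.2, 0.8]
grip_width: 0.0855
```

jog_arm(deltas=[[[0, -0.94, 0.13], [1, 0, 0], -1], [[0, -0.92, 0.23], [1, 0, 0], -1], [[0, -0.9, 0.33], [1, 0, 0], -1], [[0, -0.85, 0.42], [1, 0, 0], -1], [[0, -0.8, 0.5], [1, 0, 0], -1]])

```text
clock: 1.45
tcp_pos: [0.4757, -0.0177, 0.2531]
tcp_rot: [[-0.003, 0.495, 0.869], [-0.0, 0.869, -0.495], [-1.0, -0.002, -0.003]]
wrist_force: [1.2, 0.0, -0.7]
grip_width: 0.0853
```

```bash
python3 plan.py 0.95 1 -81.7 0.425,-0.329,0.18
```

```text
now 1.45 [ 0.4757 -0.0177  0.2531] yaw -29.7 tilt [-1.    -0.002 -0.003] F [ 1.22  0.04 -0.71] w 0.0853
9
[[0.21, -0.87, 0.32], [1.0, -0.0, 0.0]]
[[0.22, -0.83, 0.41], [1.0, -0.0, 0.0]]
[[0.21, -0.78, 0.5], [1.0, -0.0, 0.0]]
[[0.22, -0.72, 0.58], [1.0, -0.0, 0.0]]
[[0.21, -0.66, 0.65], [1.0, -0.0, 0.01]]
[[0.22, -0.59, 0.71], [1.0, -0.0, 0.01]]
[[0.21, -0.51, 0.77], [1.0, -0.01, 0.0]]
[[0.22, -0.43, 0.82], [1.0, -0.0, 0.01]]
[[0.11, -0.17, 0.45], [0.67, -0.0, -0.0]]
```

jog_arm(deltas=[[[0.2, -0.87, 0.32], [1, 0, 0], -1], [[0.2, -0.83, 0.41], [1, 0, 0], -1], [[0.2, -0.78, 0.5], [1, 0, 0], -1], [[0.2, -0.72, 0.58], [1, 0, 0], -1], [[0.2, -0.66, 0.65], [1, 0, 0], -1]])

```text
clock: 1.87
tcp_pos: [0.4432, -0.2102, 0.213]
tcp_rot: [[0.001, 0.877, 0.481], [-0.002, 0.481, -0.877], [-1.0, 0.0, 0.002]]
wrist_force: [1.7, -0.1, -0.7]
grip_width: 0.0857
```

jog_arm(deltas=[[[0.2, -0.6, 0.7], [1, 0, 0], -1], [[0.2, -0.51, 0.77], [1, 0, 0], -1], [[0.2, -0.43, 0.82], [1, 0, 0], -1], [[0.1, -0.2, 0.5], [0.7, 0, 0], -1]])

```text
clock: 2.2
tcp_pos: [0.4129, -0.3486, 0.1827]
tcp_rot: [[0.0, 0.996, 0.089], [-0.001, 0.089, -0.996], [-1.0, 0.0, 0.001]]
wrist_force: [1.1, 0.9, -0.5]
grip_width: 0.0854
```

```bash
python3 - <<'E'
from workcell import r
from h import *
o=r.observe();s=r.snapshot("wrist");print(s["hand_eye"].round(3))
cv2.imwrite("pics/w1.png",s["pixels"][:,:,::-1])
W=cloud(s,o);Z=W[...,2];X=W[...,0];Y=W[...,1]
m=(Z>.018)&(Z<.036)&(Y<-.17)&(Y>-.45)&(X>.2)&(X<.6)
k,l,st,_=cv2.connectedComponentsWithStats(m.astype(np.uint8))
for i in range(1,k):
    if st[i,4]>300: print("brace?",rect(W,l==i),st[i])
E
python3 plan.py 0.95 1 -81.7 0.425,-0.329,0.18
```

```text
[[-0.    -0.319  0.948 -0.117]
 [-0.    -0.948 -0.319  0.082]
 [ 1.    -0.     0.    -0.   ]
 [ 0.     0.     0.     1.   ]]
brace? (array([ 464.72851562, -320.47320557]), (194.34136962890625, 40.241127014160156), 8.30435848236084, np.float64(0.027191708259902303), 14998) [  248     0    77   273 14998]
now 2.25 [ 0.4124 -0.3511  0.1821] yaw -85.21 tilt [-1.    -0.     0.002] F [-0.9  -3.2  -0.71] w 0.0851
1
[[0.05, 0.36, -0.53], [-0.59, 0.02, 0.0]]
```

View pics/w1.png

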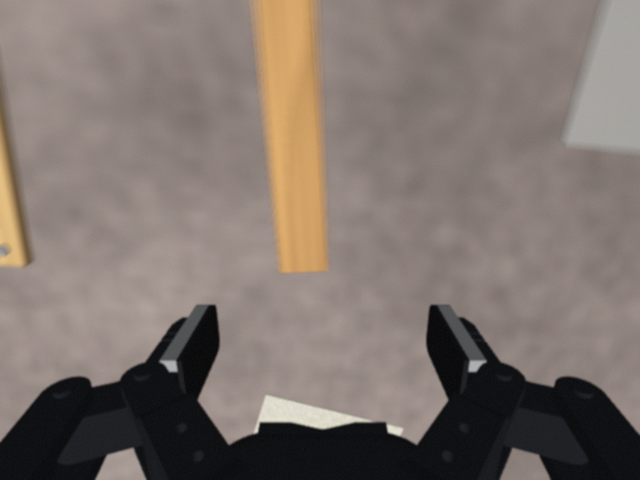

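The wrist view shows the near end of the brace at about (303,270). Its end works out to (0.369, -0.335) and its yaw to 8.3°, which agrees with the top view. Now I'll descend.

jog_arm(deltas=[[[0.3, 0.36, -0.53], [-0.59, 0, 0], -1], [[0.5, 0, 0], [0, 0, 0], -1], [[0.5, 0, 0], [0, 0, 0], -1], [[0, 0, 0], [0, 0, 0], -1]])

```text
clock: 2.58
tcp_pos: [0.4244, -0.3313, 0.1278]
tcp_rot: [[0.001, 0.99, 0.142], [-0.003, 0.142, -0.99], [-1.0, 0.0, 0.003]]
wrist_force: [-0.7, 0.4, -0.8]
grip_width: 0.0855
```

```bash
python3 plan.py 0.5 1 -81.7 0.424,-0.328,0.03
```

```text
now 2.5833 [ 0.4244 -0.3313  0.1278] yaw -81.83 tilt [-1.     0.     0.003] F [-0.74  0.39 -0.78] w 0.0855
5
[[0.5, 0.0, -0.02], [-0.02, 0.02, -0.0]]
[[0.5, 0.0, -0.02], [-0.0, 0.0, -0.0]]
[[0.5, 0.0, -0.02], [-0.0, 0.0, -0.0]]
[[0.5, 0.0, -0.01], [-0.0, 0.0, -0.0]]
[[0.44, 0.0, -0.01], [-0.0, 0.0, -0.0]]
```

jog_arm(deltas=[[[0.5, 0, -0.03], [0, 0.02, 0], -1], [[0.5, 0, -0.02], [0, 0, 0], -1], [[0.5, 0, -0.02], [0, 0, 0], -1], [[0.45, 0, -0.01], [0, 0, 0], -1], [[0.3, 0, 0], [0, 0, 0], -1]])

```text
clock: 3.0
tcp_pos: [0.4265, -0.3296, 0.0404]
tcp_rot: [[0.006, 0.989, 0.145], [-0.007, 0.145, -0.989], [-1.0, 0.005, 0.008]]
wrist_force: [0.6, 0.1, -0.3]
grip_width: 0.0854
```

jog_arm(deltas=[[[0, 0, 0], [0, 0, 0], -1]])

```text
clock: 3.08
tcp_pos: [0.4261, -0.329, 0.0392]
tcp_rot: [[0.004, 0.989, 0.145], [-0.005, 0.145, -0.989], [-1.0, 0.003, 0.005]]
wrist_force: [0.5, -0.5, 0.1]
grip_width: 0.0856
```

```bash
python3 plan.py 0.5 1 -81.7 0.424,-0.328,0.03
```

```text
now 3.0833 [ 0.4261 -0.329   0.0392] yaw -81.65 tilt [-1.     0.003  0.005] F [ 0.45 -0.47  0.07] w 0.0856
1
[[0.23, -0.05, -0.03], [0.01, 0.05, -0.03]]
```

Now I'll make the last 9 mm, then close.

jog_arm(deltas=[[[0.23, -0.05, -0.03], [0, 0.05, -0.03], -1], [[0, 0, 0], [0, 0, 0], -1]])

```text
clock: 3.25
tcp_pos: [0.4245, -0.3284, 0.031]
tcp_rot: [[0.001, 0.989, 0.146], [-0.001, 0.146, -0.989], [-1.0, 0.0, 0.001]]
wrist_force: [-0.8, 0.2, -0.3]
grip_width: 0.085
```

jog_arm(deltas=[[[0, 0, 0], [0, 0, 0], 1], [[0, 0, 0], [0, 0, 0], 1], [[0, 0, 0], [0, 0, 0], 1], [[0, 0, 0], [0, 0, 0], 1], [[0, 0, 0], [0, 0, 0], 1]], force=60)

```text
clock: 3.67
tcp_pos: [0.4255, -0.3296, 0.0345]
tcp_rot: [[0.004, 0.989, 0.146], [-0.005, 0.146, -0.989], [-1.0, 0.003, 0.005]]
wrist_force: [0.5, 1.1, -1.2]
grip_width: 0.0384
```

jog_arm(deltas=[[[0, 0, 0], [0, 0, 0], 1], [[0, 0, 0], [0, 0, 0], 1], [[0, 0, 0], [0, 0, 0], 1], [[0, 0, 0], [0, 0, 0], 1], [[0, 0, 0], [0, 0, 0], 1]])

```text
clock: 4.08
tcp_pos: [0.4254, -0.3294, 0.0345]
tcp_rot: [[0.003, 0.989, 0.146], [-0.004, 0.146, -0.989], [-1.0, 0.003, 0.005]]
wrist_force: [-0.0, -1.1, -1.2]
grip_width: 0.0386
```

The grip measures 38.6 mm, which suits a 40 mm bar. Next I'll lift and check that the brace comes with it.

jog_arm(deltas=[[[-0.3, 0, 0], [0, 0, 0], 1], [[-0.6, 0, 0], [0, 0, 0], 1], [[-0.6, 0, 0], [0, 0, 0], 1], [[-0.4, 0, 0], [0, 0, 0], 1], [[0, 0, 0], [0, 0, 0], 1]])

```text
clock: 4.5
tcp_pos: [0.4244, -0.3283, 0.1116]
tcp_rot: [[-0.0, 0.989, 0.146], [-0.0, 0.146, -0.989], [-1.0, -0.0, 0.0]]
wrist_force: [0.7, 0.0, -1.3]
grip_width: 0.0389
```

```bash
python3 plan.py 0.7 0.6 -89.3 0.425,-0.011,0.105
python3 - <<'E'
from workcell import r
from h import *
o=r.observe();s=r.snapshot("wrist")
cv2.imwrite("pics/w2.png",s["pixels"][:,:,::-1])
W=cloud(s,o)
T=(W-o["tcp_pos"])@o["tcp_rot"]
m=(abs(T[...,2])<.03)&(T[...,0]>-.01)&(T[...,0]<.06)&(T[...,1]>.02)
print(np.nanmin(T[m],0),np.nanmax(T[m],0),np.nanmedian(T[m],0),m.sum())
for a in np.arange(.03,.15,.02):
    q=m&(abs(T[...,1]-a)<.003)
    if q.sum(): print(a,np.nanmedian(T[q],0).round(4),np.nanmin(T[q][:,2]).round(4),np.nanmax(T[q][:,2]).round(4))
E
```

```text
now 4.5 [ 0.4244 -0.3283  0.1116] yaw -81.59 tilt [-1. -0.  0.] F [ 0.71  0.02 -1.25] w 0.0389
12
[[0.01, 0.1, -0.69], [0.6, 0.0, 0.0]]
[[0.01, 0.06, -0.7], [0.6, 0.0, 0.0]]
[[0.02, 0.02, -0.7], [0.09, 0.0, 0.0]]
[[0.01, 0.01, -0.7], [-0.0, 0.0, 0.0]]
[[0.02, 0.01, -0.7], [-0.0, 0.0, 0.0]]
[[0.01, 0.01, -0.7], [-0.0, 0.0, 0.0]]
[[0.02, 0.01, -0.7], [-0.0, 0.0, 0.0]]
[[0.01, 0.01, -0.7], [-0.0, 0.0, 0.0]]
[[0.02, 0.01, -0.7], [-0.0, 0.0, 0.0]]
[[0.01, 0.01, -0.7], [-0.0, 0.0, 0.0]]
[ 0.00462197  0.02001793 -0.02154676] [0.01060717 0.11305173 0.01963537] [ 0.00718732  0.07473126 -0.0009921 ] 33906
0.03 [ 0.007   0.03   -0.0007] -0.0205 0.0195
0.05 [ 0.0071  0.05   -0.0007] -0.0208 0.0193
0.07 [ 0.0072  0.07   -0.001 ] -0.0211 0.019
0.09000000000000001 [ 0.0073  0.09   -0.0012] -0.0212 0.0188
0.11000000000000001 [ 0.0074  0.1099 -0.0015] -0.0215 0.0186
```

View pics/w2.png

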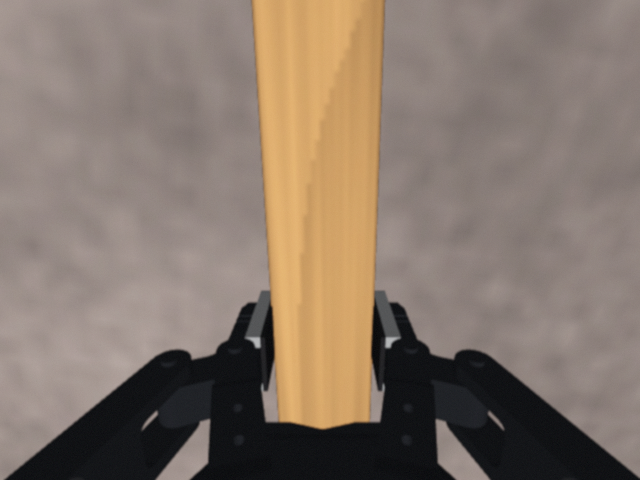

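The brace is held square and level, with its top 7 mm ahead of the TCP and its underside 35 mm ahead. On the bed that gives TCP z ≈ 0.047. Now I'll carry it over.

jog_arm(deltas=[[[0, 0.1, -0.4], [0.5, 0, 0], 1], [[0, 0.06, -0.7], [0.6, 0, 0], 1], [[0, 0.02, -0.7], [0.2, 0, 0], 1], [[0, 0, -0.7], [0, 0, 0], 1], [[0, 0, -0.7], [0, 0, 0], 1]])

```text
clock: 4.97
tcp_pos: [0.4236, -0.1988, 0.1043]
tcp_rot: [[-0.005, 1.0, -0.004], [0.003, -0.004, -1.0], [-1.0, -0.005, -0.003]]
wrist_force: [0.3, -0.1, -1.8]
grip_width: 0.0387
```

jog_arm(deltas=[[[0, 0, -0.7], [0, 0, 0], 1], [[0, 0, -0.7], [0, 0, 0], 1], [[0, 0, -0.7], [0, 0, 0], 1], [[0, 0, -0.7], [0, 0, 0], 1], [[0, 0, -0.7], [0, 0, 0], 1]])

```text
clock: 5.38
tcp_pos: [0.4203, -0.0509, 0.0989]
tcp_rot: [[-0.014, 1.0, -0.006], [0.009, -0.006, -1.0], [-1.0, -0.014, -0.009]]
wrist_force: [-0.7, -1.0, -1.0]
grip_width: 0.0389
```

```bash
python3 plan.py 0.6 0.6 -89.6 0.42,-0.011,0.105
```

```text
now 5.3833 [ 0.4203 -0.0509  0.0989] yaw -90.35 tilt [-1.    -0.014 -0.009] F [-0.69 -1.04 -1.01] w 0.0389
2
[[-0.09, -0.01, -0.59], [-0.12, -0.09, 0.14]]
[[-0.06, 0.0, -0.41], [-0.0, 0.0, -0.0]]
```

jog_arm(deltas=[[[-0.09, 0, -0.5], [-0.12, -0.09, 0.14], 1], [[0, 0, -0.4], [0, 0, 0], 1], [[0, 0, 0], [0, 0, 0], 1]])

```text
clock: 5.63
tcp_pos: [0.4171, -0.0084, 0.0992]
tcp_rot: [[-0.007, 1.0, 0.011], [0.003, 0.011, -1.0], [-1.0, -0.007, -0.003]]
wrist_force: [0.1, -0.2, -0.6]
grip_width: 0.0388
```

```bash
cat > look.py <<'E'
import sys
from workcell import r
from h import *
o=r.observe();s=r.snapshot("wrist");n=sys.argv[1]
cv2.imwrite(f"pics/{n}.png",s["pixels"][:,:,::-1])
np.savez(f"{n}.npz",W=cloud(s,o),px=s["pixels"])
W=cloud(s,o);px=s["pixels"].astype(int);Z=W[...,2]
b=(px[...,2]>px[...,0]+40)&(abs(W[...,1])<.12)
k,l,st,_=cv2.connectedComponentsWithStats(b.astype(np.uint8))
for i in range(1,k):
    if st[i,4]>60:
        q=W[l==i]; print("blue",np.nanmedian(q,0).round(4),np.nanpercentile(q,[3,97],axis=0).round(4).tolist(),st[i])
E
python3 look.py w3; python3 plan.py 0.6 0.6 -89.6 0.42,-0.011,0.105
python3 - <<'E'
from workcell import r
from h import *
for n in ["top","scene"]:
    s=r.snapshot(n);cv2.imwrite(f"pics/{n}3.png",s["pixels"][:,:,::-1])
E
```

```text
blue [0.5362 0.0271 0.019 ] [[0.5272, 0.0265, 0.0182], [0.546, 0.0274, 0.0203]] [250   0   4  50  81]
blue [ 0.5376 -0.0387  0.0192] [[0.5272, -0.0413, 0.0177], [0.5473, -0.0362, 0.0205]] [384   0  13  51 575]
now 5.6833 [ 0.4174 -0.0095  0.0992] yaw -89.35 tilt [-1.    -0.007 -0.002] F [-1.02 -0.24 -1.27] w 0.0389
1
[[-0.15, 0.06, 0.04], [0.04, -0.02, 0.06]]
```

View pics/w3.png

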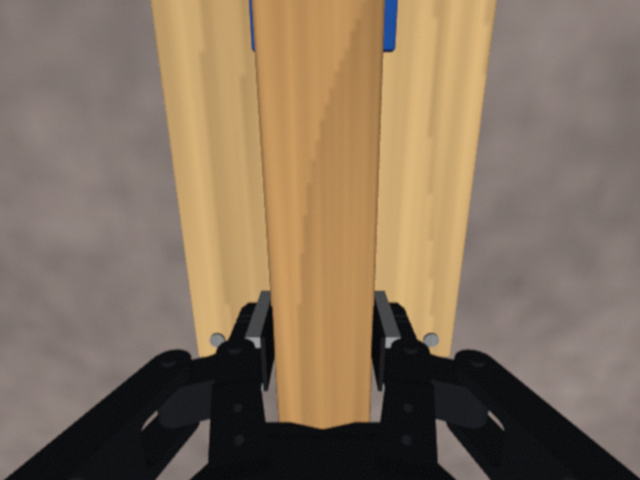

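View pics/scene3.png

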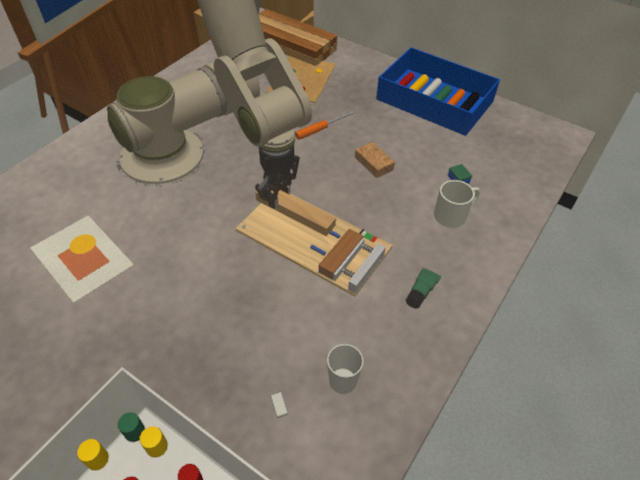

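```bash
python3 - <<'E'
import numpy as np
W=np.load("w3.npz")["W"];Z=W[...,2];X=W[...,0];Y=W[...,1]
m=(Z>.006)&(Z<.02)
L=[]
for x in np.arange(.36,.52,.01):
    q=m&(abs(X-x)<.002)
    if q.sum()>20: L.append((x,np.nanmin(Y[q]),np.nanmax(Y[q])))
L=np.array(L);c=(L[:,1]+L[:,2])/2
print(L.round(4)); print(np.polyfit(L[:,0],L[:,1],1),np.polyfit(L[:,0],L[:,2],1)); p=np.polyfit(L[:,0],c,1);print(p,np.polyval(p,[.42,.514,.537]), "xmin",np.nanmin(X[m]))
b=(Z>.055)&(Z<.11)&(X>.44)
for x in np.arange(.45,.54,.02):
    q=b&(abs(X-x)<.003); print(x.round(3),np.nanmin(Y[q]).round(4),np.nanmax(Y[q]).round(4),np.nanmedian(Z[q]).round(4))
E
```

```text
[[ 0.36   -0.0941  0.0754]
 [ 0.37   -0.0937  0.0752]
 [ 0.38   -0.0943  0.0753]
 [ 0.39   -0.0932  0.0755]
 [ 0.4    -0.0932  0.0759]
 [ 0.41   -0.0932  0.0757]
 [ 0.42   -0.0931  0.0759]
 [ 0.43   -0.0926  0.0764]
 [ 0.44   -0.0928  0.0759]
 [ 0.45   -0.0929  0.0765]
 [ 0.46   -0.0925  0.0766]
 [ 0.47   -0.0925  0.0767]
 [ 0.48   -0.0931  0.0767]
 [ 0.49   -0.0924  0.0769]
 [ 0.5    -0.0923  0.0768]
 [ 0.51   -0.0923  0.0768]
 [ 0.52   -0.0919  0.0775]]
[ 0.01131585 -0.09793789] [0.0125502  0.07071097]
[ 0.01193303 -0.01361346] [-0.00860159 -0.00747988 -0.00720543] xmin 0.3410508156957429
0.45 -0.0275 0.0124 0.092
0.47 -0.027 0.0129 0.0918
0.49 -0.0266 0.0134 0.0915
0.51 -0.0262 0.014 0.0913
0.53 -0.0257 0.0144 0.0911
```

In the wrist frame the jig centre line is y = -0.0086 at x = 0.42 with slope 0.012, and the brace is turned 0.65° too far left. I'll correct that and descend.

```bash
python3 plan.py 0.4 0.6 -90 0.42,-0.0088,0.06
```

```text
now 5.7833 [ 0.4182 -0.0113  0.0997] yaw -89.49 tilt [-1.    -0.005 -0.002] F [ 0.33 -0.81 -1.99] w 0.0385
3
[[0.4, 0.02, -0.02], [0.08, -0.02, 0.05]]
[[0.4, 0.02, -0.03], [0.0, 0.0, -0.0]]
[[0.19, 0.01, -0.01], [0.0, 0.0, -0.0]]
```

jog_arm(deltas=[[[0.4, 0.02, -0.04], [0.08, -0.02, 0.05], 1], [[0.4, 0.02, -0.03], [0, 0, 0], 1], [[0.2, 0, -0.01], [0, 0, 0], 1], [[0, 0, 0], [0, 0, 0], 1]])

```text
clock: 6.12
tcp_pos: [0.4213, -0.0125, 0.0576]
tcp_rot: [[0.003, 1.0, -0.005], [-0.002, -0.005, -1.0], [-1.0, 0.003, 0.002]]
wrist_force: [0.4, -0.1, -2.1]
grip_width: 0.039
```

```bash
python3 plan.py 0.2 0.6 -90 0.42,-0.0088,0.047
```

```text
now 6.1167 [ 0.4213 -0.0125  0.0576] yaw -90.31 tilt [-1.     0.003  0.002] F [ 0.38 -0.14 -2.1 ] w 0.039
2
[[0.19, -0.02, -0.07], [-0.05, 0.02, -0.03]]
[[0.07, -0.01, -0.02], [-0.0, -0.0, 0.0]]
```

jog_arm(deltas=[[[0.1, -0.02, -0.08], [-0.05, 0.03, -0.03], 1], [[0, 0, 0], [0, 0, 0], 1]])

```text
clock: 6.28
tcp_pos: [0.4207, -0.0108, 0.053]
tcp_rot: [[-0.001, 1.0, -0.002], [0.002, -0.002, -1.0], [-1.0, -0.001, -0.002]]
wrist_force: [-0.5, -0.5, -2.0]
grip_width: 0.0385
```

```bash
python3 plan.py 0.2 0.6 -90 0.42,-0.0088,0.047
```

```text
now 6.2833 [ 0.4207 -0.0108  0.053 ] yaw -90.14 tilt [-1.    -0.001 -0.002] F [-0.49 -0.54 -1.95] w 0.0385
1
[[0.15, -0.02, -0.05], [-0.02, -0.02, 0.01]]
```

jog_arm(deltas=[[[0.1, -0.01, -0.05], [-0.02, -0.02, 0], 1], [[0, 0, 0], [0, 0, 0], 1]])

```text
clock: 6.45
tcp_pos: [0.4208, -0.0094, 0.0492]
tcp_rot: [[-0.0, 1.0, -0.001], [-0.001, -0.001, -1.0], [-1.0, -0.0, 0.001]]
wrist_force: [-0.1, -0.0, -2.0]
grip_width: 0.0387
```

```bash
python3 plan.py 0.2 0.6 -90 0.42,-0.0088,0.047; python3 look.py w4
```

```text
now 6.45 [ 0.4208 -0.0094  0.0492] yaw -90.07 tilt [-1.    -0.     0.001] F [-0.09 -0.02 -2.03] w 0.0387
1
[[0.05, -0.02, -0.02], [-0.01, 0.01, 0.0]]
blue [0.5327 0.0234 0.019 ] [[0.5264, 0.0199, 0.0173], [0.5389, 0.0272, 0.0205]] [217   0  26  44 966]
blue [ 0.5331 -0.0376  0.0191] [[0.527, -0.0414, 0.0178], [0.5389, -0.0341, 0.0205]] [391   0  23  41 884]
```

View pics/w4.png

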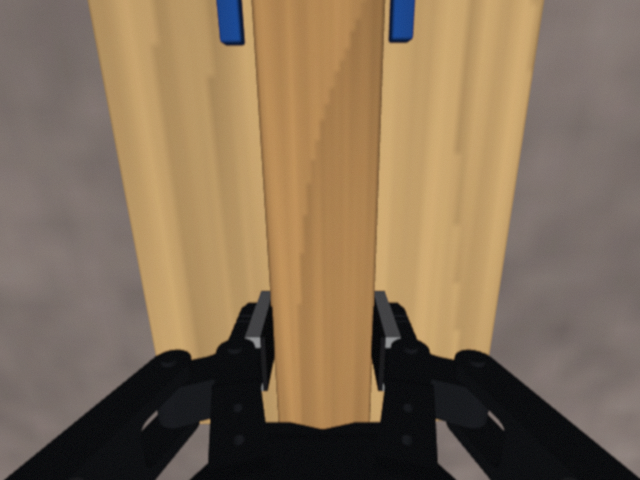

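The wrist view shows the brace lying between the strips: left strip at columns 217–243, right at 391–414, brace edges at 253 and 383. Next I'll quantify its height and alignment.

```bash
cat > al.py <<'E'
import sys,numpy as np
W=np.load(sys.argv[1]+".npz")["W"];Z=W[...,2];X=W[...,0];Y=W[...,1]
m=(Z>.006)&(Z<.0165)
L=[]
for x in np.arange(.40,.52,.01):
    q=m&(abs(X-x)<.002); b=(Z>.03)&(Z<.055)&(abs(X-x)<.002)&(abs(Y)<.05)
    if q.sum()>20 and b.sum()>20: L.append((x,np.nanmin(Y[q]),np.nanmax(Y[q]),np.nanmin(Y[b]),np.nanmax(Y[b]),np.nanmedian(Z[b]),np.nanmedian(Z[q])))
L=np.array(L)
print(L[::3].round(4))
for n,c in (("jig",(L[:,1]+L[:,2])/2),("brace",(L[:,3]+L[:,4])/2)):
    k=(L[:,0]>.45)|(n=="jig"); p=np.polyfit(L[k,0],c[k],1);print(n,p.round(4),np.polyval(p,[.464]).round(4))
E
python3 al.py w4
```

```text
[[ 0.4    -0.0934  0.0758 -0.0295  0.0104  0.0425  0.0112]
 [ 0.43   -0.0928  0.0764 -0.0354  0.0216  0.0426  0.0112]
 [ 0.46   -0.0928  0.0773 -0.029   0.0111  0.0421  0.0112]
 [ 0.49   -0.0924  0.0769 -0.0287  0.0114  0.042   0.0112]]
jig [ 0.0136 -0.0142] [-0.0079]
brace [ 0.0105 -0.0138] [-0.0089]
```

The brace is 1 mm to the right, parallel, and hovering about 2.5–3 mm above the bed. I'll lower it to contact.

jog_arm(deltas=[[[0.06, 0, -0.05], [0, 0, 0], 1], [[0, 0, 0], [0, 0, 0], 1]])

```text
clock: 6.67
tcp_pos: [0.4214, -0.0075, 0.0474]
tcp_rot: [[0.002, 1.0, -0.001], [-0.002, -0.001, -1.0], [-1.0, 0.002, 0.002]]
wrist_force: [-0.0, 0.1, -1.8]
grip_width: 0.0387
```

```bash
python3 plan.py 0.2 0.6 -90 0.42,-0.008,0.046; python3 look.py w5; python3 al.py w5
```

```text
now 6.6667 [ 0.4214 -0.0075  0.0474] yaw -90.07 tilt [-1.     0.002  0.002] F [-0.02  0.1  -1.84] w 0.0387
1
[[0.04, -0.03, 0.01], [-0.01, 0.01, -0.02]]
blue [0.5328 0.0235 0.0191] [[0.5262, 0.02, 0.0174], [0.5392, 0.0272, 0.0203]] [ 221    0   26   45 1006]
blue [ 0.5332 -0.0374  0.019 ] [[0.527, -0.0412, 0.0172], [0.5391, -0.034, 0.0205]] [396   0  24  43 938]
[[ 0.4    -0.0935  0.0758 -0.0275  0.0124  0.0406  0.0112]
 [ 0.43   -0.0929  0.0765 -0.0401  0.0251  0.0409  0.0112]
 [ 0.46   -0.0931  0.0765 -0.0271  0.013   0.0405  0.0112]
 [ 0.49   -0.0923  0.0771 -0.0267  0.0133  0.0404  0.0112]]
jig [ 0.0137 -0.0143] [-0.0079]
brace [ 0.0115 -0.0123] [-0.007]
```

jog_arm(deltas=[[[0.04, 0, 0.01], [0, 0, 0], 1], [[0, 0, 0], [0, 0, 0], 1]])

```text
clock: 6.88
tcp_pos: [0.4217, -0.0079, 0.0462]
tcp_rot: [[0.003, 1.0, -0.001], [-0.002, -0.001, -1.0], [-1.0, 0.003, 0.002]]
wrist_force: [0.2, -0.5, -0.6]
grip_width: 0.0388
```

```bash
python3 plan.py 0.2 0.6 -90 0.42,-0.008,0.046; python3 look.py w6; python3 al.py w6
```

```text
now 6.8833 [ 0.4217 -0.0079  0.0462] yaw -90.04 tilt [-1.     0.003  0.002] F [ 0.23 -0.49 -0.64] w 0.0388
1
[[0.0, -0.04, 0.0], [-0.01, 0.02, -0.03]]
blue [0.5328 0.0235 0.0191] [[0.5261, 0.02, 0.0173], [0.5393, 0.0273, 0.0203]] [ 219    0   26   46 1035]
blue [ 0.5333 -0.0375  0.0191] [[0.527, -0.0412, 0.0174], [0.5393, -0.034, 0.0204]] [395   0  25  43 965]
[[ 0.4    -0.0933  0.076  -0.0281  0.0119  0.0394  0.0112]
 [ 0.43   -0.0931  0.0761 -0.0407  0.0249  0.0398  0.0112]
 [ 0.46   -0.0926  0.0766 -0.0276  0.0125  0.0393  0.0112]
 [ 0.49   -0.0922  0.0769 -0.0272  0.0129  0.0392  0.0112]]
jig [ 0.014  -0.0145] [-0.008]
brace [ 0.0143 -0.0141] [-0.0075]
```

The force z dropped by the brace's weight (-1.8 → -0.6 N) and the heights agree with each other, so the brace rests flat on the bed, centred. Now I'll slide it forward gently.

jog_arm(deltas=[[[0, 0.12, 0], [0, 0, 0], 1], [[0, 0.12, 0], [0, 0, 0], 1], [[0, 0.1, 0], [0, 0, 0], 1], [[0, 0, 0], [0, 0, 0], 1]])

```text
clock: 7.27
tcp_pos: [0.4367, -0.008, 0.0464]
tcp_rot: [[0.003, 1.0, -0.001], [-0.002, -0.001, -1.0], [-1.0, 0.003, 0.002]]
wrist_force: [-0.9, 0.4, -1.3]
grip_width: 0.0389
```

```bash
python3 plan.py 0.2 0.6 -90 0.46,-0.0077,0.046; python3 - <<'E'
from workcell import r
from h import *
s=r.snapshot("top");cv2.imwrite("pics/top4.png",cv2.resize(s["pixels"][160:340,270:390,::-1],None,fx=4,fy=3.3,interpolation=cv2.INTER_CUBIC)[:600])
E
```

```text
now 7.2667 [ 0.4367 -0.008   0.0464] yaw -90.04 tilt [-1.     0.003  0.002] F [-0.86  0.44 -1.29] w 0.0389
3
[[0.0, 0.2, -0.0], [-0.01, 0.02, -0.03]]
[[0.0, 0.2, -0.0], [0.0, -0.0, 0.0]]
[[0.01, 0.18, -0.01], [0.0, -0.0, 0.0]]
```

View pics/top4.png

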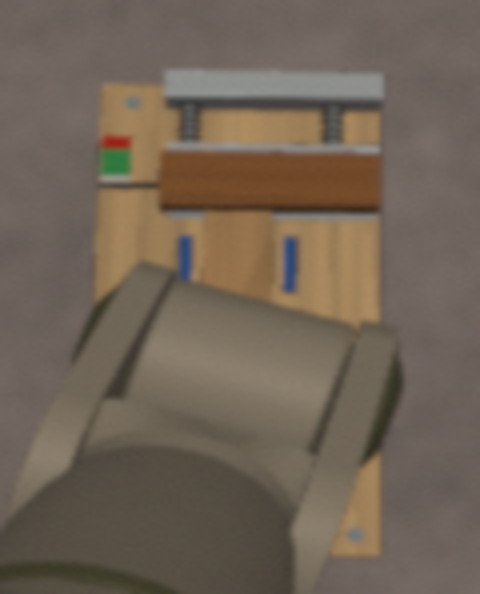

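The brace end is at the upright at row 212 of the crop. The pointer, the dark line at row 184, is still below green. I'll push on in small steps.

jog_arm(deltas=[[[0, 0.1, 0], [0, 0, 0], 1], [[0, 0.1, 0], [0, 0, 0], 1], [[0, 0.1, 0], [0, 0, 0], 1], [[0, 0, 0], [0, 0, 0], 1]])

```text
clock: 7.65
tcp_pos: [0.4454, -0.0076, 0.0461]
tcp_rot: [[-0.008, 1.0, -0.001], [-0.001, -0.001, -1.0], [-1.0, -0.008, 0.001]]
wrist_force: [-3.2, -2.2, 1.5]
grip_width: 0.0386
```

```bash
python3 plan.py 0.2 0.6 -90 0.46,-0.0077,0.046
```

```text
now 7.65 [ 0.4454 -0.0076  0.0461] yaw -90.05 tilt [-1.    -0.008  0.001] F [-3.21 -2.2   1.48] w 0.0386
2
[[0.0, 0.2, 0.0], [-0.01, 0.01, 0.07]]
[[0.0, 0.17, 0.0], [0.0, -0.0, 0.0]]
```

jog_arm(deltas=[[[0, 0.12, 0], [0, 0, 0.05], 1], [[0, 0.12, 0], [0, 0, 0.03], 1], [[0, 0.1, 0], [0, 0, 0], 1], [[0, 0.08, 0], [0, 0, 0], 1]])

```text
clock: 7.98
tcp_pos: [0.4534, -0.0065, 0.0459]
tcp_rot: [[-0.023, 1.0, -0.0], [0.001, -0.0, -1.0], [-1.0, -0.023, -0.001]]
wrist_force: [-14.7, -3.3, 11.3]
grip_width: 0.039
```

```bash
python3 plan.py 0.2 0.6 -90 0.46,-0.0077,0.046;python3 look.py w7; python3 al.py w7; python3 - <<'E'
from workcell import r
from h import *
s=r.snapshot("top");cv2.imwrite("pics/top5.png",cv2.resize(s["pixels"][160:340,270:390,::-1],None,fx=4,fy=3.3,interpolation=cv2.INTER_CUBIC)[:600])
E
python3 plan.py 0.2 0.6 -90 0.46,-0.0077,0.046
```

```text
now 7.9833 [ 0.4534 -0.0065  0.0459] yaw -90.01 tilt [-1.    -0.023 -0.001] F [-14.69  -3.26  11.32] w 0.039
1
[[-0.01, 0.17, 0.03], [-0.0, -0.01, 0.22]]
blue [ 0.5483 -0.0372  0.0191] [[0.5287, -0.0409, 0.0172], [0.5652, -0.0338, 0.0205]] [ 395   12   30  120 2651]
blue [0.5474 0.0237 0.0191] [[0.5279, 0.0202, 0.0175], [0.5644, 0.0275, 0.0204]] [ 222   15   32  119 2618]
[[ 0.41   -0.0324  0.0197 -0.0262  0.0134  0.0393  0.0113]
 [ 0.44   -0.0926  0.0762 -0.0263  0.0135  0.0392  0.0112]
 [ 0.47   -0.0925  0.0773 -0.0262  0.0136  0.0392  0.0112]
 [ 0.5    -0.0924  0.0771 -0.026   0.0139  0.0392  0.0112]]
jig [ 0.0032 -0.0093] [-0.0078]
brace [ 0.005  -0.0088] [-0.0064]
now 8.0833 [ 0.4535 -0.0065  0.0459] yaw -90.01 tilt [-1.    -0.022 -0.001] F [-13.47  -0.87  10.18] w 0.0385
1
[[-0.01, 0.16, 0.03], [-0.0, -0.01, 0.21]]
```

View pics/top5.png

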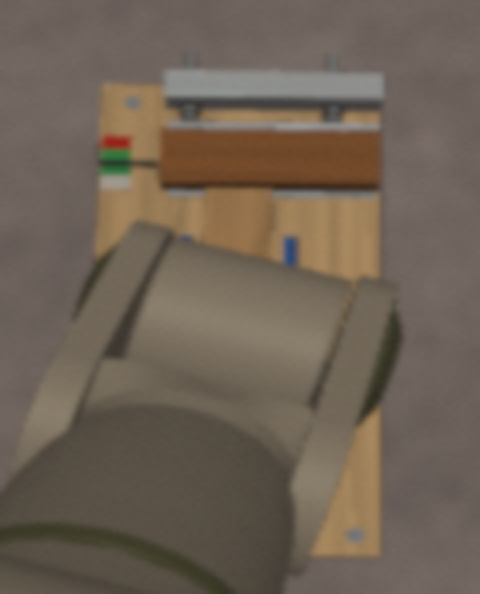

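The pointer stands mid-green at (115,162), with green spanning rows 148–172. The brace lies flat, about 1.3 mm off the lane centre, with roughly 16 mm of compression. I'll hold here and watch with the camera.

```bash
python3 - <<'E'
from workcell import r
from h import *
for i in range(70):
    s=r.snapshot("top")
    if i%10==9:
        o=r.observe();print(round(o["clock"],2),o["tcp_pos"].round(4),o["wrist_force"].round(1),o["tcp_rot"][2,1].round(4),round(o["grip_width"],4))
cv2.imwrite("pics/top6.png",cv2.resize(s["pixels"][160:340,270:390,::-1],None,fx=4,fy=3.3,interpolation=cv2.INTER_CUBIC)[:600])
W=cloud(s);u=(W[...,2]>.036)&(W[...,2]<.048)&(abs(W[...,1])<.1)&(W[...,0]>.55)&(W[...,0]<.7)
k,l,st,_=cv2.connectedComponentsWithStats(u.astype(np.uint8))
for i in range(1,k):
    if st[i,4]>100: print("upr/block?",rect(W,l==i))
E
```

```text
8.58 [ 0.4535 -0.0065  0.0459] [-12.3  -1.2   7.7] -0.0217 0.0388
9.08 [ 0.4535 -0.0065  0.0459] [-12.7  -1.8   8.4] -0.0217 0.0387
9.58 [ 0.4536 -0.0065  0.0459] [-13.5  -1.4   9.2] -0.0216 0.0384
10.08 [ 0.4535 -0.0065  0.0459] [-13.1  -1.4   9.5] -0.0216 0.0386
10.58 [ 0.4535 -0.0065  0.0459] [-13.6  -1.8   9.6] -0.0217 0.0388
11.08 [ 0.4535 -0.0065  0.0459] [-13.4  -1.8   9.4] -0.0216 0.0386
11.58 [ 0.4536 -0.0065  0.0459] [-13.2  -0.9   8.1] -0.0216 0.0387
upr/block? (array([672.10253906, -25.94354248]), (23.392566680908203, 127.57465362548828), 2.001946210861206, np.float64(0.04592490583589702), 377)
upr/block? (array([624.61364746, -25.82165527]), (48.970455169677734, 129.2138671875), 0.8636781573295593, np.float64(0.04355461817573431), 1058)
upr/block? (array([573.50140381,  -7.46302605]), (46.48514175415039, 37.431785583496094), 1.703726053237915, np.float64(0.04083204581331989), 321)
```

View pics/top6.png

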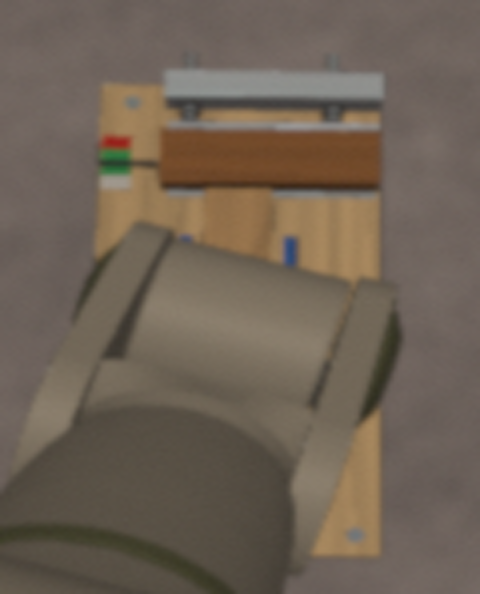

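The upright has moved back from 605.5 to 624.6 mm, about 19 mm or 9.5 N. It has been motionless for over 3.5 s, and the pointer is mid-green. I'll hand in.

```bash
python3 - <<'E'
from workcell import r
print(r.hand_in())
E
```

```text
the job is handed in; nothing more can be done
None
```

The brace lies flat on the jig between the guide strips and is pressing the upright with the pointer in the middle of the green. I handed the job in at about 11.6 s, with the gripper still holding the brace and pushing. No verdict was reported.

My last checks before handing in:
- **Push:** by depth, the upright stands about 19 mm back, roughly 9.5 N by the spring rate. A rougher reading from the pointer's movement gave about 16 mm; both are well inside the green.
- **Steadiness:** over about 3.5 s of holding, the tool position varied by no more than 0.1 mm. The pointer looked the same in pictures taken at the start and end of the hold.
- **Placing:** the brace is about 1.3 mm off the lane's centre line, nearly parallel to it, and flat on the bed.
- **Grip:** the fingers were set to 60 N and measured a steady 38.6 mm across the 40 mm bar.

Some readings disagreed or were not checked:
- **Wrist force:** it read about 13 N along the push, more than the spring accounts for. I put the difference down to friction, because the brace also presses down on the bed with about 9 N.
- **Tool tilt:** the tool tipped about 1.2° under load, although the brace itself stayed flat.
- **Camera offset:** the top and scene cameras differed by 2–3 mm sideways, so I used the wrist view for the final alignment.
- **Bystanders:** I did not measure them again at the end. The arm kept well clear of them on its path.

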